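# Switch on the kitchen lights, main first

## Robot

A 7-joint arm with a two-finger parallel gripper is mounted at the origin on a cart in front of the work surface, level with it; the furniture and walls round the work are solid. World frame = base frame: x ahead of the robot, y to its left, z up, the work surface at z = 0. Lengths are in m, angles in rad, forces in N, time in s.
With the tool pointing down it reaches from about 0.4 to 0.9 m from the base axis. Payload 5.6 kg.
Tool frame: the origin (TCP) lies at the very end of the fingers, on their centre line; the grasp point (between the pads) lies 19 mm behind it; z points along the fingers, y is the direction in which the jaws open and shut (so a half turn about z gives the same grasp; the last joint's range is limited). The gripper opens to 92 mm and grips with 3 to 60 N. Pads are 20 mm wide; open, the fingers measure 128 mm over their backs; the gripper's body (75 mm by 189 mm) begins 69 mm behind the grasp point.
Start: joints at [-1.148, 0.468, -0.012, 1.603, 0.006, 1.071, -0.056], TCP at [0.292, 0.581, 0.215] pointing down, gripper open.
Joint ranges: [-2.53, 2.53], [-0.31, 2.02], [-1.57, 1.55], [0.28, 2.44], [-1.29, 4.43], [0.15, 1.84], [-2.92, 2.92]. Speed limits (rad/s): [2.57, 2.57, 3.14, 3.14, 3.14, 3.14, 3.14].

## Interface

Orientations are given as a unit quaternion [w, x, y, z].
In Python, from plant import robot gives the robot as it stands. The module is installed in compiled form; this text tells all that it offers.
- The arm moves only by the tool drive_tool, never from a script. Its argument "series" is one flat list of numbers, 5 for each row, row after row: the shift along the tool's x, y, z in units of 30 mm (1.0 is 30 mm), then the turn about the tool's z in units of 8 degrees (1.0 is 8 degrees), then the opening in per cent of the stroke, from 0 (shut) to 100 (fully open). In form: [dx, dy, dz, twist, grip, dx, dy, dz, twist, grip, ...]. A call has 1 to 12 rows; each row is the pose to reach, as a shift and turn from the pose commanded when the call began, along the tool's axes at that moment; what a row does not reach only later rows make up. A row lasts 1/10 s, in which the tool goes at most 50 mm and 8.59 degrees, less where a joint would pass 70% of its speed; a pose out of reach is approached as far as the arm can. A call with a gripper value outside its range is refused whole. The fingers move at their own pace and stop on an object; "force" is the grip in N (left out, the last holds). Time passes only in rows, so rows that repeat a pose let the fingers close. It gives the time, the measured TCP pose, the force and the opening at its end, in the units of the state.
- robot.observe(): the state, without advancing time (a new reading comes with each control period).
- robot.get_image(name): name is "scene" or "side" or "wrist"; returns a dict with "pixels" (400x640x3 uint8, blue, green, red), "vertical_fov" (degrees; the focal length in pixels is half the picture's height over the tangent of half this angle, whatever the lens; pixels are square), "cx", "cy" (the principal point, pixels), "k1" (the pictures are not rectified: a ray, as slopes to the right and down, at radius r is drawn at 1 + k1 r^2 times it, then the intrinsics apply), "extrinsics" (4x4, takes a point from camera to world coordinates). Camera axes: x right, y down, z forward; pixel columns grow to the right and rows downward; lengths in m; the calibration is good to about 2 mm. A picture is of the moment at which its call begins. There is no depth.
- robot.close_job(): hands the job in, once; it reports no verdict.
The state is a dict: "clock": time; "joint_pos": joint angles; "joint_velocities": joint speeds; "effort": joint torques, N m; "eef_pos": TCP position; "tcp_rot": TCP orientation; "wrist_force": force on the tool from outside, world axes, zero at the start; "ft_torque": the same for the moment, N m; "width": opening from 0.0 (shut) to 1.0 (fully open).
Only numpy, scipy, OpenCV 4.12 (cv2) and the standard library are available. Lean on these libraries where they do the work, as an engineer would, in place of code of your own. Each camera call takes 0.05 s, during which the arm holds its last target. There are 200 camera calls.

## Task

Switch on the lights over the sink and the worktop at the wireless switch strip: with your fingertips, fingers closed, push the near, ridged half of the red rocker (the main) fully down, then the blue one, then the yellow one, each until it lies level and stays on. Leave the green rocker off, and do not move the mug, egg timer, salt shaker or spice jar.

Things in the scene. Friction and masses are not known exactly. Their poses are not given: they have to be found in the camera images.
- switch_strip: Wireless light switch strip: aluminium tray 100 x 232 mm fixed to the worktop, with four white switch housings (84 x 51 mm, rims 32 mm above the worktop) side by side at 54 mm pitch, each with one coloured rocker; the colour order differs each time. Origin: centre of the tray's underside, on the worktop. y runs along the row, x across it away from the robot, z up.
- red_press (a point): Point on top of the near half (robot's side) of the red rocker, 24 mm from its pivot and midway across its width; the main switch. It moves with the rocker: about 43 mm above the worktop when off, 35 mm when on.
- blue_press (a point): Point on top of the near half (robot's side) of the blue rocker, 24 mm from its pivot and midway across its width; the sink light's switch. It moves with the rocker: about 43 mm above the worktop when off, 35 mm when on.
- yellow_press (a point): Point on top of the near half (robot's side) of the yellow rocker, 24 mm from its pivot and midway across its width; the worktop light's switch. It moves with the rocker: about 43 mm above the worktop when off, 35 mm when on.
- green_press (a point): Point on top of the near half (robot's side) of the green rocker, 24 mm from its pivot and midway across its width; the extractor fan's switch, to be left off. It moves with the rocker: about 43 mm above the worktop when off, 35 mm when on.
- red_rocker (a joint): Red rocker, V-shaped, 68 mm long (along strip x), 38 mm wide, pivot at its middle 35 mm above the worktop. About 0 (to 0.04) rad = off: near ridged half slopes up, its end 47 mm above the worktop, far half level at 35 mm. 0.35 rad = fully on, hard stop: near half level, far half up. No spring: stays where left. Pushing the near half takes 2 to 4 N.
- blue_rocker (a joint): Blue rocker, V-shaped, 68 mm long (along strip x), 38 mm wide, pivot at its middle 35 mm above the worktop. About 0 (to 0.04) rad = off: near ridged half slopes up, its end 47 mm above the worktop, far half level at 35 mm. 0.35 rad = fully on, hard stop: near half level, far half up. No spring: stays where left. Pushing the near half takes 2 to 4 N.
- yellow_rocker (a joint): Yellow rocker, V-shaped, 68 mm long (along strip x), 38 mm wide, pivot at its middle 35 mm above the worktop. About 0 (to 0.04) rad = off: near ridged half slopes up, its end 47 mm above the worktop, far half level at 35 mm. 0.35 rad = fully on, hard stop: near half level, far half up. No spring: stays where left. Pushing the near half takes 2 to 4 N.
- green_rocker (a joint): Green rocker, V-shaped, 68 mm long (along strip x), 38 mm wide, pivot at its middle 35 mm above the worktop. About 0 (to 0.04) rad = off: near ridged half slopes up, its end 47 mm above the worktop, far half level at 35 mm. 0.35 rad = fully on, hard stop: near half level, far half up. No spring: stays where left. Pushing the near half takes 2 to 4 N.
- mug: Cream mug, 78 mm wide (113 with handle), 100 mm tall, beside the strip's +y end. Origin: centre of its outline, at its underside. Stays where it is.
- egg_timer: Red and white twist egg timer, 56 mm wide and tall, beside the strip's -y end. Origin: centre of its outline, at its underside. Stays where it is.
- salt_shaker: Salt shaker with a grey cap, 44 mm wide, 90 mm tall, behind the strip. Origin: centre of its outline, at its underside. Stays where it is.
- spice_jar: Spice jar with a black lid, 41 mm wide, 105 mm tall, behind the strip. Origin: centre of its outline, at its underside. Stays where it is.
Things that resemble listed ones, but are neither listed nor needed, are in the scene too. Leave any orange look-alike of the salt_shaker alone.

How it is judged:
On the way, in this order (a step that is already met when the one before it is completed fails the run):
1. the red main rocker is pushed fully on by the fingers (value of joint red_rocker above 0.3 rad and contact force between the fingers and red_rocker above 0.3 N), for 0.04 s.
2. the blue rocker is pushed fully on by the fingers (value of joint blue_rocker above 0.3 rad and contact force between the fingers and blue_rocker above 0.3 N), for 0.04 s.
3. the yellow rocker is pushed fully on by the fingers (value of joint yellow_rocker above 0.3 rad and contact force between the fingers and yellow_rocker above 0.3 N), for 0.04 s.
At the end, for the whole second after the job is handed in: The red, blue and yellow rockers are on (each above 0.30 of 0.35 rad), the green one is off (below 0.1 rad), and the mug, egg timer, salt shaker and spice jar stand upright within 20 mm of where they stood (value of joint each of red_rocker, blue_rocker, yellow_rocker above 0.3 rad and value of joint green_rocker below 0.1 rad and distance of each of mug, egg_timer, salt_shaker, spice_jar from where it was at the start of the episode below 0.02 m and angle between each of mug, egg_timer, salt_shaker, spice_jar's own z axis and vertical below 0.15 rad); the robot touches nothing.
It fails at once if the green rocker is pushed (value of joint green_rocker above 0.15 rad).
It fails at once if the blue rocker is pushed before the red one is on (value of joint blue_rocker above 0.15 rad and value of joint red_rocker below 0.28 rad).
It fails at once if the yellow rocker is pushed before the red and blue ones are on (value of joint yellow_rocker above 0.15 rad and value of joint any of red_rocker, blue_rocker below 0.28 rad).
It fails at once if the mug, egg timer, salt shaker or spice jar is moved, lifted or knocked over (distance of any of mug, egg_timer, salt_shaker, spice_jar from where it was at the start of the episode above 0.02 m or angle between any of mug, egg_timer, salt_shaker, spice_jar's own z axis and vertical above 0.3 rad).
It also fails if it takes over 38 s, if anything falls off the work surface, if the arm or the gripper's body presses on something with over 40 N, if the wrist force passes 120 N, or if a joint passes its speed limit or range.

## Working session

There is one attempt and no reset: what is moved stays moved. The work goes in short steps, Python scripts to look and compute and a tool call to move; the robot and the scene stay as the last step left them, time stands still between calls to the robot, and variables do not carry over. Pictures are saved under pics/ and viewed, about 8 in all and at most 12, crops included, and the job is handed in when it is done.

Besides the shell and the picture viewer there is one more tool, called as a command line: name --argument value ..., lists and objects as JSON in quotes. drive_tool: Moves the arm, as the interface text tells. Its arguments: {"type":"object","properties":{"series":{"type":"array"},"force":{"type":"number"}},"required":["series"]}

```bash
mkdir -p pics; cat > h.py <<'E'
import numpy as np, cv2
from plant import robot
def K(im):
    f=200/np.tan(np.radians(im["vertical_fov"])/2)
    return np.array([[f,0,im["cx"]],[0,f,im["cy"]],[0,0,1]]),np.array([im["k1"],0,0,0,0.])
def onplane(im,uv,z):
    k,d=K(im); uv=np.array(uv,float).reshape(-1,1,2)
    # drawn = ray*(1+k1 r^2): OpenCV forward model
    n=cv2.undistortPointsIter(uv,k,d,None,None,(3,50,1e-10)).reshape(-1,2)
    E=np.array(im["extrinsics"]); r=np.c_[n,np.ones(len(n))]@E[:3,:3].T; o=E[:3,3]
    return o+r*((z-o[2])/r[:,2])[:,None]
def project(im,P):
    k,d=K(im); E=np.linalg.inv(np.array(im["extrinsics"]))
    return cv2.projectPoints(np.array(P,float).reshape(-1,1,3),cv2.Rodrigues(E[:3,:3])[0],E[:3,3],k,d)[0].reshape(-1,2)
E
python3 - <<'E'
from h import *
s=robot.observe(); print(s)
ims={n:robot.get_image(n) for n in("scene","side")}
for n,i in ims.items(): cv2.imwrite(f"pics/{n}0.png",i["pixels"]); print(n,i["vertical_fov"],i["k1"],np.round(i["extrinsics"],3))
np.save("pics/ims.npy",ims,allow_pickle=True)
E
```

```text
{'clock': 0.0, 'joint_pos': array([-1.14798081,  0.46838991, -0.01160211,  1.60361443,  0.00599287,
        1.07138314, -0.0563071 ]), 'joint_velocities': array([ 8.50941268e-04,  1.05765079e-03,  8.89551545e-04,  5.76637868e-04,
        5.88303604e-05, -2.43219944e-04, -6.89122901e-04]), 'effort': array([ 1.56460348e-03, -5.20572031e+01, -1.18713453e-02, -2.43739539e+01,
       -5.65798825e-02,  1.74568343e-02,  1.78797809e-04]), 'eef_pos': array([0.29175028, 0.58019923, 0.21363589]), 'tcp_rot': array([-1.45708145e-04,  2.30844225e-01,  9.72990323e-01, -8.68000932e-04]), 'wrist_force': array([-0.49088035, -0.78618464, -0.72432753]), 'ft_torque': array([ 0.00363704, -0.02662201, -0.03805677]), 'width': 0.9977197222415167}
scene 43.04713035928009 0.014050719247797851 [[-0.608 -0.336  0.719 -0.147]
 [-0.793  0.281 -0.54   0.509]
 [-0.02  -0.899 -0.438  0.484]
 [ 0.     0.     0.     1.   ]]
side 56.11241334632331 0.00031650232941412404 [[-0.974 -0.119  0.193  0.409]
 [-0.226  0.448 -0.865  0.753]
 [ 0.017 -0.886 -0.463  0.467]
 [ 0.     0.     0.     1.   ]]
```

View pics/scene0.png

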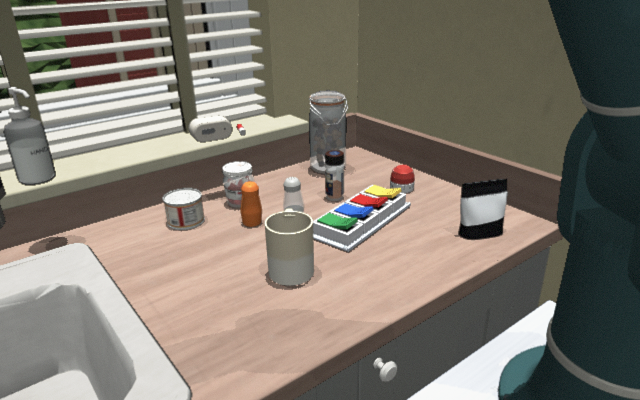

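View pics/side0.png

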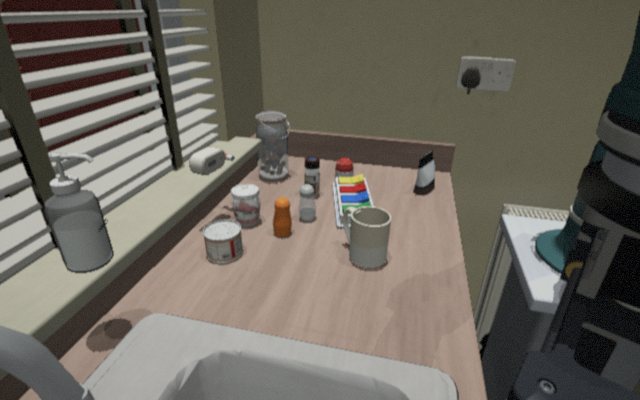

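Scene view: the strip is at px (310–410, 185–245). From the mug end the rockers run green (337,221), blue (354,212), red (370,201), yellow (383,191). Mug (290,250), red egg timer (402,178), salt shaker (292,195), spice jar (335,175), and the orange look-alike at (251,205). The red look-alikes are the egg timer and the can's red stripe.

```bash
python3 - <<'E'
from h import *
ims=np.load("pics/ims.npy",allow_pickle=True).item()
rng={"green":(50,75),"blue":(105,125),"yellow":(22,33),"red":(0,5)}
roi={"scene":(300,170,120,85),"side":(325,170,60,65)}
for n,im in ims.items():
    x,y,w,h=roi[n]; hsv=cv2.cvtColor(im["pixels"],cv2.COLOR_BGR2HSV)
    for c,(a,b) in rng.items():
        m=cv2.inRange(hsv,(a,150,70),(b,255,255)); q=np.zeros_like(m); q[y:y+h,x:x+w]=m[y:y+h,x:x+w]
        k,l,st,ce=cv2.connectedComponentsWithStats(q)
        for i in range(1,k):
            if st[i,4]>25: print(n,c,st[i],ce[i].round(1),onplane(im,ce[i],.038).round(4))
im=ims["scene"];cv2.imwrite("pics/crop.png",cv2.resize(im["pixels"][165:260,295:425],None,fx=6,fy=6,interpolation=cv2.INTER_CUBIC))
E
```

```text
scene blue [335 204  38  14 310] [354.2 210.6] [[ 0.5069 -0.0729  0.038 ]]
scene yellow [378 189  23   9  55] [391.1 194.1] [[ 0.5143 -0.1802  0.038 ]]
scene red [391 170  23  14 259] [402.4 176.1] [[ 0.5649 -0.2659  0.038 ]]
scene red [351 194  37  13 262] [369.2 200.2] [[ 0.5219 -0.1262  0.038 ]]
side blue [342 192  26  10 184] [355.6 197.7] [[ 0.5115 -0.0723  0.038 ]]
side red [340 183  25   9 140] [353.3 188.1] [[ 0.5257 -0.1247  0.038 ]]
```

View pics/crop.png

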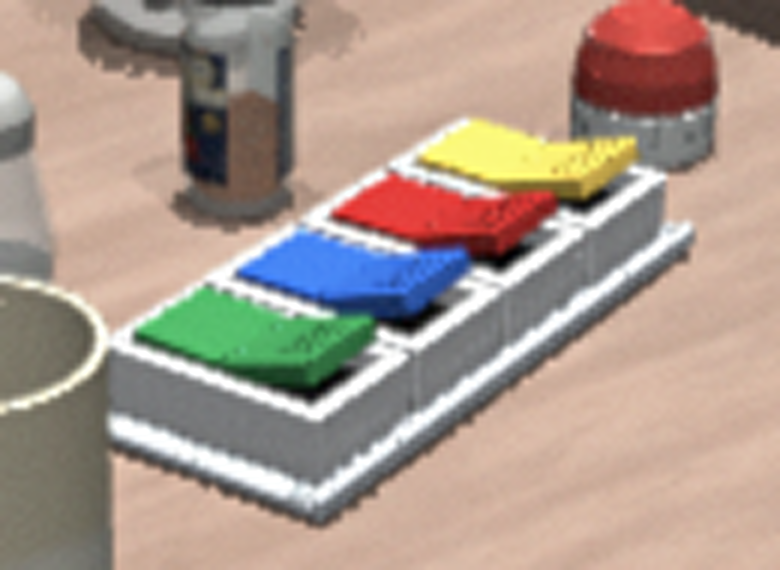

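```bash
python3 - <<'E'
from h import *
im=np.load("pics/ims.npy",allow_pickle=True).item()["scene"]
p=lambda l:np.array(l)/6.+np.array([294.6,164.6])
rim=onplane(im,p([(315,412),(665,178),(465,120),(112,342)]),.032)
print("rim",rim.round(4),[np.linalg.norm(rim[i]-rim[i-3]).round(4) for i in range(4)],"mean",rim.mean(0))
v=rim[0]-rim[1]+rim[3]-rim[2]; yaw=np.arctan2(-v[0],v[1]); print("yaw",yaw)
e=onplane(im,p([(375,317),(313,358),(470,250),(407,292),(557,195),(497,234),(637,140),(580,178)]),.047).reshape(4,2,3)
print("ends",e.mean(1).round(4), np.linalg.norm(e[:,0]-e[:,1],axis=1).round(4))
R=np.array([[np.cos(yaw),-np.sin(yaw)],[np.sin(yaw),np.cos(yaw)]]); 
print("ends in strip frame from rim mean",((e.mean(1)-rim.mean(0))[:,:2]@R).round(4))
for i,c in enumerate("gbry"): print(c,rim.mean(0)[:2]+R@np.array([-.024,.081-.054*i]), project(im,np.r_[rim.mean(0)[:2]+R@np.array([-.024,.081-.054*i]),.043]))
s=robot.observe();from scipy.spatial.transform import Rotation as Ro
print(Ro.from_quat(s["tcp_rot"],scalar_first=True).as_matrix().round(3))
E
```

```text
rim [[ 0.4564 -0.0117  0.032 ]
 [ 0.5037 -0.2117  0.032 ]
 [ 0.5841 -0.1926  0.032 ]
 [ 0.5305  0.0084  0.032 ]] [np.float64(0.2055), np.float64(0.0826), np.float64(0.208), np.float64(0.0769)] mean [ 0.51866843 -0.10188127  0.032     ]
yaw 0.24644406802225463
ends [[ 0.4655 -0.0311  0.047 ]
 [ 0.48   -0.0833  0.047 ]
 [ 0.4915 -0.1332  0.047 ]
 [ 0.5049 -0.1845  0.047 ]] [0.0327 0.0362 0.0364 0.0379]
ends in strip frame from rim mean [[-0.0343  0.0816]
 [-0.033   0.0275]
 [-0.0339 -0.0237]
 [-0.0335 -0.0768]]
g [ 0.47563305 -0.02918357] [[347.52533135 221.03938349]]
b [ 0.48880673 -0.08155202] [[363.87023601 210.24346326]]
r [ 0.5019804  -0.13392046] [[378.99292301 200.2563261 ]]
y [ 0.51515408 -0.18628891] [[393.02699866 190.98940442]]
[[-0.893  0.449 -0.001]
 [ 0.449  0.893 -0.001]
 [-0.    -0.002 -1.   ]]
```

Red, blue and yellow press points measured at (0.502,-0.133), (0.489,-0.081), (0.515,-0.185), yaw 0.246. The sizes check: rim 207x80 mm, rocker width about 36 mm, near ends 34 mm from the pivot. Moving now, shutting the jaws and turning them along the row.

drive_tool --series '[-0.4,-0.4,0,-0.4,0,-1.2,-1.3,0,-0.8,0,-2.1,-2.2,0,-1.3,0,-3.0,-3.2,0,-1.7,0,-3.9,-4.2,0,-2.1,0,-4.8,-5.1,0,-2.6,0,-5.7,-6.1,0,-3.0,0,-6.6,-7.1,0,-3.4,0,-7.5,-8.0,0,-3.8,0,-8.4,-9.0,0,-4.3,0,-9.3,-10.0,0,-4.7,0,-10.0,-10.7,0,-5.1,0]' --force 20

```text
clock: 1.3
eef_pos: [0.4159, 0.1565, 0.2145]
tcp_rot: [-0.0, -0.123, 0.992, -0.0]
wrist_force: [1.1, 0.8, 1.2]
width: 0.006
```

drive_tool --series '[0,-1.2,0,0,0,-0.1,-2.4,0,0,0,-0.1,-3.7,0,0,0,-0.2,-5.0,0,0,0,-0.3,-6.3,0,0,0,-0.3,-7.6,0,0,0,-0.4,-8.8,0,0,0,-0.4,-9.7,0,0,0,-0.4,-10.15,0,0,0,-0.4,-10.15,0,0,0]'

```text
clock: 2.3
eef_pos: [0.5015, -0.1346, 0.2143]
tcp_rot: [-0.0, -0.121, 0.993, -0.0]
wrist_force: [0.0, -0.2, -0.6]
width: 0.004
```

```bash
python3 - <<'E'
from h import *
s=robot.observe(); print(s["eef_pos"],s["wrist_force"])
im=robot.get_image("wrist"); P=im["pixels"].copy()
for p in [(.502,-.133,.043),(.489,-.081,.043),(.515,-.185,.043)]:
    u=project(im,p)[0]; print(u); cv2.circle(P,tuple(int(v) for v in u),4,(255,0,255),1)
cv2.imwrite("pics/w1.png",P); np.save("pics/w1.npy",im,allow_pickle=True)
E
```

```text
[ 0.50147928 -0.13459776  0.21427432] [ 0.04466215 -0.22529854 -0.62654252]
[322.19358394 179.84199659]
[371.91604947 179.75445088]
[272.47425421 179.95348517]
```

View pics/w1.png

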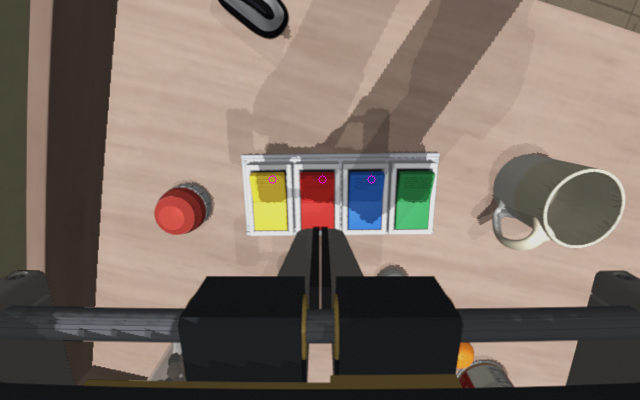

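The wrist view confirms the order yellow (268,200), red (317,200), blue (366,200), green (413,200). My marks sit about 4 px to the right of the rocker centres, so I'll measure them here.

```bash
python3 - <<'E'
from h import *
im=np.load("pics/w1.npy",allow_pickle=True).item(); hsv=cv2.cvtColor(im["pixels"],cv2.COLOR_BGR2HSV)[150:227,240:440]
for c,(a,b) in {"green":(50,80),"blue":(105,125),"yellow":(20,33),"red":(0,5)}.items():
    m=cv2.inRange(hsv,(a,120,60),(b,255,255)); r=m[15:50]; col=[(np.flatnonzero(x).min()+240,np.flatnonzero(x).max()+240) for x in r if (x>0).sum()>20]
    rows=np.flatnonzero((m>0).sum(1)>20)+150
    L,Rr=np.array(col).T; yy=rows[0]+np.arange(len(col))
    k=slice(6,14); uv=(np.median(L[k])+np.median(Rr[k]))/2+.5 
    print(c,rows[0],rows[-1],"LR",np.median(L[k]),np.median(Rr[k]),"near end",onplane(im,(uv,rows[0]),.047).round(4),"mid",onplane(im,(uv,rows[0]+10),.043).round(4))
E
```

```text
green 172 226 LR 399.0 432.0 near end [[ 0.4689 -0.0387  0.047 ]] mid [[ 0.4799 -0.0339  0.043 ]]
blue 172 226 LR 349.0 383.0 near end [[ 0.4816 -0.0898  0.047 ]] mid [[ 0.4928 -0.086   0.043 ]]
yellow 172 226 LR 250.5 285.0 near end [[ 0.5066 -0.1907  0.047 ]] mid [[ 0.5183 -0.189   0.043 ]]
red 172 226 LR 300.0 333.0 near end [[ 0.4942 -0.1406  0.047 ]] mid [[ 0.5057 -0.1379  0.043 ]]
```

drive_tool --series '[0,0,0.6,0,0,0,-0.1,1.6,0,0,0,-0.1,2.6,0,0,0,-0.1,3.6,0,0,0,-0.1,4.5,0,0,0,-0.1,5.1,0,0,0,-0.1,5.3,0,0,0,-0.1,5.3,0,0]'

```text
clock: 3.15
eef_pos: [0.5019, -0.1345, 0.0551]
tcp_rot: [-0.001, -0.124, 0.992, 0.001]
wrist_force: [0.5, -0.7, 0.5]
width: 0.004
```

```bash
python3 - <<'E'
from h import *
im=robot.get_image("scene"); w=robot.get_image("wrist")
a=cv2.resize(im["pixels"][140:260,270:430],(800,600),interpolation=cv2.INTER_CUBIC)[:, :]
b=cv2.resize(w["pixels"][140:250,200:460],(800,338))
cv2.imwrite("pics/c2.png",cv2.resize(np.vstack([a,b]),(512,600)))
E
```

```text
(no output)
```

View pics/c2.png

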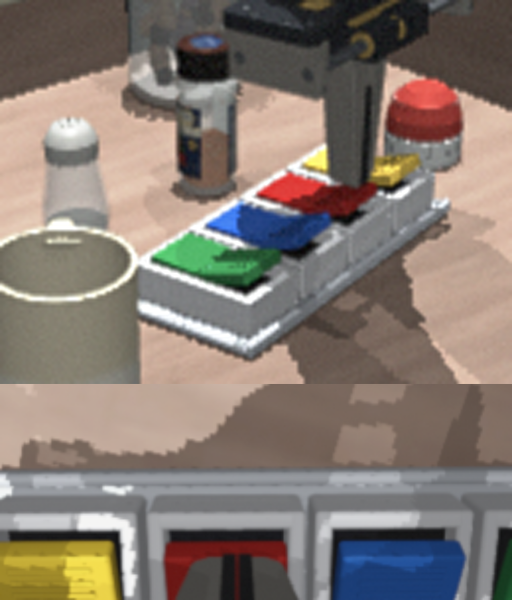

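The crop shows the fingertips over the red near half. At crop (235,553) they are about 3 mm to the blue side of centre, and 3 mm inside the near end. I'll nudge and press.

drive_tool --series '[0,-0.08,0.1,0,0,0,-0.08,0.25,0,0,0,-0.08,0.35,0,0,0,-0.08,0.45,0,0,0,-0.08,0.55,0,0,0,-0.08,0.62,0,0,0,-0.08,0.68,0,0,0,-0.08,0.7,0,0,0,-0.08,0.7,0,0]'

```text
clock: 4.15
eef_pos: [0.5028, -0.1385, 0.0352]
tcp_rot: [-0.0, -0.123, 0.992, 0.0]
wrist_force: [-3.5, -0.5, 9.2]
width: 0.003
```

drive_tool --series '[0,0,0.05,0,0,0,0,0.1,0,0,0,0,0.1,0,0,0,0,0.1,0,0]'

```text
clock: 4.55
eef_pos: [0.503, -0.1386, 0.0346]
tcp_rot: [0.0, -0.123, 0.992, 0.001]
wrist_force: [-11.0, 0.9, 34.5]
width: 0.007
```

Hard stop reached: 34 N at z = 34.6 mm. Lifting and moving one pitch toward blue.

drive_tool --series '[0,0,-0.3,0,0,0,0,-0.9,0,0,0,0,-1.4,0,0,0,0.4,-1.4,0,0,0,1.0,-1.4,0,0,0,1.6,-1.4,0,0,0,1.8,-1.2,0,0,0,1.8,-0.8,0,0,0,1.8,-0.8,0,0]'

```text
clock: 5.45
eef_pos: [0.4885, -0.0861, 0.0535]
tcp_rot: [-0.002, -0.123, 0.992, 0.0]
wrist_force: [0.7, -1.0, 0.3]
width: 0.006
```

```bash
python3 - <<'E'
from h import *
im=robot.get_image("scene"); w=robot.get_image("wrist"); print(robot.observe()["eef_pos"])
a=cv2.resize(im["pixels"][140:260,270:430],(800,600),interpolation=cv2.INTER_CUBIC)[:, :]
b=cv2.resize(w["pixels"][140:250,200:460],(800,338))
cv2.imwrite("pics/c3.png",cv2.resize(np.vstack([a,b]),(512,600)))
E
```

```text
[ 0.48943085 -0.08691556  0.05474937]
```

View pics/c3.png

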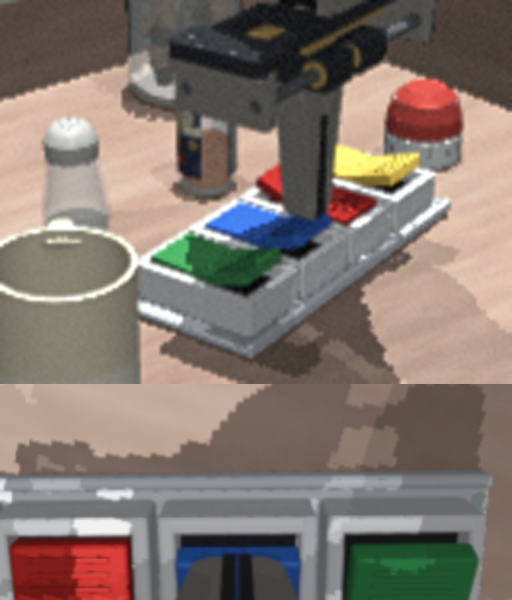

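Red now lies level with its far half up (crop 345,205), and the tips are centred on blue (237 against its edges 177–300). Pressing blue.

drive_tool --series '[0,0,0.1,0,0,0,0,0.25,0,0,0,0,0.35,0,0,0,0,0.45,0,0,0,0,0.55,0,0,0,0,0.62,0,0,0,0,0.68,0,0,0,0,0.74,0,0,0,0,0.78,0,0,0,0,0.78,0,0,0,0,0.78,0,0]'

```text
clock: 6.65
eef_pos: [0.4899, -0.0861, 0.0348]
tcp_rot: [0.0, -0.123, 0.992, 0.001]
wrist_force: [-10.0, 0.6, 31.1]
width: 0.003
```

drive_tool --series '[0,0,-0.3,0,0,0,0,-0.9,0,0,0,0,-1.4,0,0,0,-0.6,-1.4,0,0,0,-1.4,-1.4,0,0,0,-2.3,-1.4,0,0,0,-3.1,-1.4,0,0,0,-3.6,-1.4,0,0,0,-3.6,-1.1,0,0,0,-3.6,-0.8,0,0,0,-3.6,-0.8,0,0]'

```text
clock: 7.75
eef_pos: [0.5148, -0.1887, 0.0543]
tcp_rot: [-0.002, -0.124, 0.992, 0.001]
wrist_force: [0.3, -0.2, 0.1]
width: 0.004
```

```bash
python3 - <<'E'
from h import *
im=robot.get_image("scene"); w=robot.get_image("wrist"); print(robot.observe()["eef_pos"])
a=cv2.resize(im["pixels"][140:260,270:430],(800,600),interpolation=cv2.INTER_CUBIC)[:, :]
b=cv2.resize(w["pixels"][140:250,200:460],(800,338))
cv2.imwrite("pics/c4.png",cv2.resize(np.vstack([a,b]),(512,600)))
E
```

```text
[ 0.51568559 -0.18932731  0.05549244]
```

View pics/c4.png

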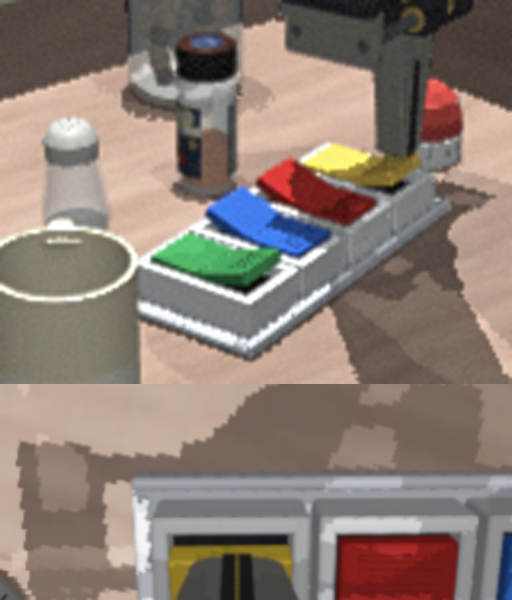

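Blue and red are both level, green is still off, and the tips are on yellow (235 against its edges 170–290). Pressing yellow.

drive_tool --series '[0,-0.05,0.1,0,0,0,-0.05,0.25,0,0,0,-0.05,0.35,0,0,0,-0.05,0.45,0,0,0,-0.05,0.55,0,0,0,-0.05,0.62,0,0,0,-0.05,0.68,0,0,0,-0.05,0.74,0,0,0,-0.05,0.8,0,0,0,-0.05,0.8,0,0,0,-0.05,0.8,0,0]'

```text
clock: 8.95
eef_pos: [0.5165, -0.1924, 0.0348]
tcp_rot: [0.0, -0.123, 0.992, 0.001]
wrist_force: [-9.3, 2.6, 27.3]
width: 0.005
```

drive_tool --series '[0,0,-0.3,0,0,0,0,-0.9,0,0,0,0,-1.8,0,0,0,0,-2.8,0,0,0,0,-3.8,0,0,0,0,-4.7,0,0,0,0,-5.3,0,0,0,0,-5.5,0,0,0,0,-5.5,0,0]'

```text
clock: 9.85
eef_pos: [0.5172, -0.1922, 0.1977]
tcp_rot: [0.001, -0.123, 0.992, -0.0]
wrist_force: [-0.7, 0.2, -0.6]
width: 0.002
```

```bash
python3 - <<'E'
from h import *
im=robot.get_image("scene"); w=robot.get_image("wrist"); s=robot.observe(); print(s["eef_pos"],s["wrist_force"])
a=cv2.resize(im["pixels"][140:260,270:430],(800,600),interpolation=cv2.INTER_CUBIC)
b=cv2.resize(w["pixels"],(800,500))
cv2.imwrite("pics/c5.png",cv2.resize(np.vstack([a,b]),(436,600)))
E
```

```text
[ 0.51608803 -0.19193055  0.19617429] [ 0.91891205  0.31940581 -0.10468957]
```

View pics/c5.png

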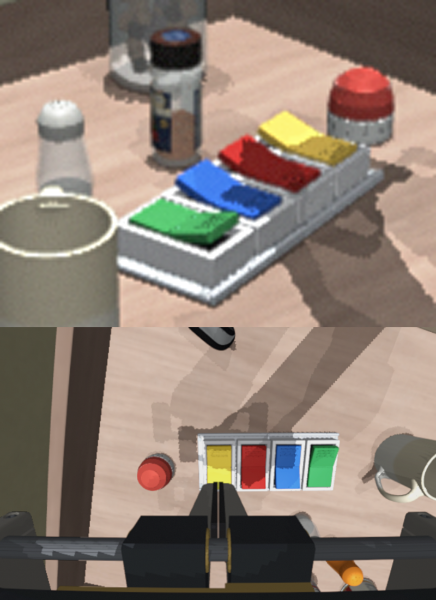

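Yellow, red and blue lie level with their far halves raised, and green still slopes up. The bystanders are upright in place and the arm is clear, so I'm handing in.

```bash
python3 -c "
from plant import robot
print(robot.close_job())"
```

```text
the job is handed in; nothing more can be done
None
```

I pushed red, then blue, then yellow down to their hard stops with the fingers closed, and handed the job in at about 10 s. No verdict was reported.

- **Presses:** the fingertips stopped about 35 mm above the worktop on each rocker, with about 34, 31 and 27 N on the wrist.
- **Last pictures:** the near halves of red, blue and yellow lie level and green still slopes up (off). The mug, egg timer, salt shaker and spice jar look upright and unmoved by eye; I did not measure them. The gripper is about 0.2 m above the worktop and touching nothing.
- **Disagreement:** the scene and wrist cameras differed by about 4–5 mm along the row. I settled this with wrist close-ups, which showed the tips within about 3 mm of each rocker's centre, and I nudged red and yellow before pressing.

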